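# Start a firing run from the furnace keypad

### The arm

A 6-joint arm with a two-finger parallel gripper is mounted at the origin on a cart in front of the work surface, level with it; the furniture and walls round the work are solid. World frame = base frame: x ahead of the robot, y to its left, z up, the work surface at z = 0. Lengths are in m, angles in rad, forces in N, time in s.
With the tool pointing down it reaches from about 0.25 to 0.775 m from the base axis. Payload 4 kg.
Tool frame: the origin (TCP) lies at the very end of the fingers, on their centre line; the grasp point (between the pads) lies 19 mm behind it (robot.pinch_z is the distance from the TCP to the grasp point, in m); z points along the fingers, y is the line along which they close (so a half turn about z gives the same grasp; the last joint's range is limited). The gripper opens to 94 mm and grips with 3 to 60 N. Pads are 16 mm wide; open, the fingers measure 119 mm over their backs; the gripper's body (75 mm by 177 mm) begins 78 mm behind the grasp point.
Start: joints at [-1.286, 0.087, 1.371, -0, 1.684, -0.103], TCP at [0.208, -0.509, 0.206] pointing down, gripper open.
Joint ranges: [-3.1, 3.1], [-0.76, 2.03], [0.27, 2.55], [-1.08, 4.22], [0.17, 2.65], [-2.57, 2.57]. Speed limits (rad/s): [2.79, 2.79, 3.14, 3.14, 3.14, 3.14].

### API

Orientations are given as [roll, pitch, yaw] about the fixed x, y, z axes, in that order (R = Rz(yaw) Ry(pitch) Rx(roll)).
In Python, from bench import robot gives the robot as it stands.
- The arm moves only by the tool arm_command, never from a script. Its argument "targets" is one flat list of numbers, 7 for each row, row after row: the turn, a rotation vector about the tool's x, y, z in degrees, then the shift along the tool's x, y, z in mm, then the closure, from -1 (fully open) to 1 (shut). In form: [ax, ay, az, x, y, z, hand, ax, ay, az, x, y, z, hand, ...]. A call has 1 to 20 rows; each row is the pose to reach, as a shift and turn from the pose commanded when the call began, along the tool's axes at that moment; what a row does not reach only later rows make up. A row lasts 1/10 s, in which the tool goes at most 50 mm and 8.59 degrees, less where a joint would pass 70% of its speed; a pose out of reach is approached as far as the arm can. A call with a gripper value outside its range is refused whole. The fingers move at their own pace and stop on an object; the grip force is fixed at half the most. Time passes only in rows, so rows that repeat a pose let the fingers close. It gives the time, the measured TCP pose, the force, the opening and the grip force at its end, in the units of the state.
- robot.get_obs(): the state, without advancing time (a new reading comes with each control period).
- robot.snapshot(name): name is "scene" or "top" or "wrist"; returns a dict with "color" (400x640x3 uint8, red, green, blue), "range_z" (400x640 float32, m along the optical axis (not along the pixel's ray), 0 where there is no reading), "fx", "fy", "cx", "cy" (pixels), "T" (4x4, takes a point from camera to world coordinates); the wrist camera has in their place "T_tool_cam" (4x4, takes a point from camera to tool coordinates, whose origin is the TCP and whose axes are the flange's). Camera axes: x right, y down, z forward; pixel columns grow to the right and rows downward; lengths in m; the calibration is good to about 2 mm. A picture is of the moment at which its call begins: read the wrist's pose just before it.
- robot.close_job(): hands the job in; it is judged then, once.
The state is a dict: "time": time; "joint_positions": joint angles; "qvel": joint speeds; "joint_torque": joint torques, N m; "tool_pos": TCP position; "ee_rot": TCP orientation; "wrist_force": force on the tool from outside, world axes, zero at the start; "wrist_torque": the same for the moment, N m; "width": finger opening in m; "finger_force": force on a finger pad.
Only numpy, scipy, OpenCV 4.12 (cv2) and the standard library are available. Lean on these libraries where they do the work, as an engineer would, in place of code of your own. Each camera call takes 0.05 s, during which the arm holds its last target. There are 200 camera calls.

### The job

Start a firing run from the furnace's desk keypad: press the cross-shaped key (clear), then the long bar key (select), then the triangular key (start), one at a time, each fully down and let fully up again before the next. Do not press the square key (stop), and leave the jar and the firing tray beside the keypad where they stand.

Things in the scene. Friction and masses are not known exactly. Their poses are not given: they have to be found in the camera images.
- keypad: Low dark desk keypad, fixed, 118 x 118 mm, level top 22 mm over its underside, on a 4 mm thick grey bench mat; origin: centre of its underside; its x axis points away from the operator. Four off-white keys, told apart by shape only, stand in a 2 x 2 square, 50 mm apart (x and y +-25 mm), each on a 46 mm square dark bezel 3 mm thick; which key is in which place changes.
- cross_top (a point): Centre of the top face of the cross key: a plus-shaped cap, 36 mm across its two 12 mm wide arms. The flat top is 18 mm over the keypad's top (44 mm over the bench) at rest and moves down with the key, 6 mm at most.
- bar_top (a point): Centre of the top face of the bar key: a narrow straight bar, 38 x 13 mm, its length along the keypad's y axis. The flat top is 18 mm over the keypad's top (44 mm over the bench) at rest and moves down with the key, 6 mm at most.
- triangle_top (a point): Centre of the top face of the triangle key: an equal-sided triangular cap, about 38 mm a side, one corner pointing along the keypad's +x. The flat top is 18 mm over the keypad's top (44 mm over the bench) at rest and moves down with the key, 6 mm at most.
- square_top (a point): Centre of the top face of the square key: a square cap, 27 x 27 mm. The flat top is 18 mm over the keypad's top (44 mm over the bench) at rest and moves down with the key, 6 mm at most.
- cross_key (a joint): Downward travel of the cross key: 0 at rest (up), 0.006 m fully down. Spring return; it starts to move at about 1.5 N and is fully down at 5 N.
- bar_key (a joint): Downward travel of the bar key: 0 at rest (up), 0.006 m fully down. Spring return; it starts to move at about 1.5 N and is fully down at 5 N.
- triangle_key (a joint): Downward travel of the triangle key: 0 at rest (up), 0.006 m fully down. Spring return; it starts to move at about 1.5 N and is fully down at 5 N.
- square_key (a joint): Downward travel of the square key: 0 at rest (up), 0.006 m fully down. Spring return; it starts to move at about 1.5 N and is fully down at 5 N.
- jar: Small white lidded jar, 38 mm across, 40 mm high, loose, standing on the mat about 110 mm left (+y) of the keypad's middle; origin at the centre of its underside.
- tray: Small cream pegged firing tray, 30 x 36 mm, 20 mm high, loose, standing on the mat beyond the jar, at the far left corner of the keypad; origin at the centre of its underside.

How it is judged:
By the outcome, as a careful person would: the job done as asked, in the order asked, and still so for the second after the job is handed in, with the robot touching nothing.
It also fails if it takes over 35 s, if anything falls off the work surface, if the arm or the gripper's body presses on something with over 40 N, if the wrist force passes 120 N, or if a joint passes its speed limit or range.

## Working session

There is one attempt and no reset: what is moved stays moved. The work goes in short steps, Python scripts to look and compute and a tool call to move; the robot and the scene stay as the last step left them, time stands still between calls to the robot, and variables do not carry over. Pictures are saved under pics/ and viewed, at most 10 in all, crops included, and the job is handed in when it is done.

Besides the shell and the picture viewer there is one more tool, called after "Emit:" as name(argument=value, ...) on one line, values as JSON. arm_command: Moves the arm, as the interface text tells. Its arguments: {"type":"object","properties":{"targets":{"type":"array"}},"required":["targets"]}

```bash
mkdir -p pics; python3 - <<'E'
from bench import robot
import cv2,pickle
o=robot.get_obs();print(o['time'],o['tool_pos'],o['ee_rot'],o['width'],o['wrist_force'])
s=robot.snapshot('top');pickle.dump(s,open('top.pkl','wb'))
cv2.imwrite('pics/top.png',s['color'][...,::-1]);print(s['T'],s['fx'],s['cx'],s['cy'])
E
```

```text
0.0 [ 0.20783821 -0.50864793  0.20431483] [-3.13943819e+00 -2.26249577e-04  3.87833997e-01] 0.09376872179124744 [-0.04077236  0.08540827  0.3498407 ]
[[-0.0075799  -0.99318012  0.11634342  0.29953708]
 [-0.99971334  0.00488405 -0.02343909  0.38112668]
 [ 0.02271101 -0.11648773 -0.99293243  0.88945204]
 [ 0.          0.          0.          1.        ]] 481.4694412072382 328.1822836775849 197.66179598842535
```

View pics/top.png

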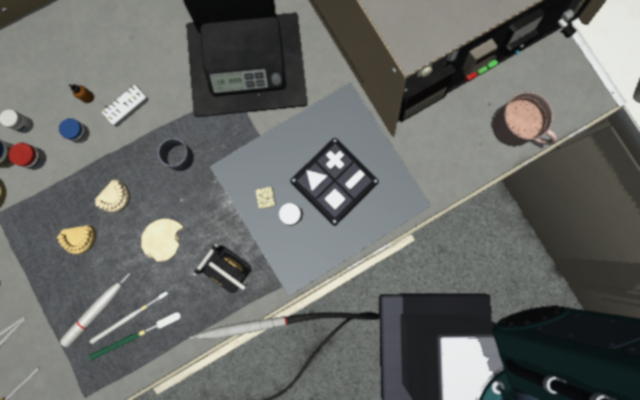

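The top view shows the keypad at about (335,180): cross (336,158), triangle (315,178), bar (356,179), square (334,199). The jar is at (290,213), the tray at (265,197) and the furnace at the upper right.

```bash
cat > h.py <<'E'
import numpy as np,cv2
def ray(s,T,u,v,z):
    d=T[:3,:3]@np.array([(u-s['cx'])/s['fx'],(v-s['cy'])/s['fy'],1]);o=T[:3,3]
    return o+d*(z-o[2])/d[2]
def blobs(s,T,z,box,thr=170,amin=40):
    x0,y0,x1,y1=box;m=np.zeros(s['color'].shape[:2],np.uint8)
    m[y0:y1,x0:x1]=(s['color'][y0:y1,x0:x1].min(2)>thr)
    out=[]
    for c in cv2.findContours(m,cv2.RETR_EXTERNAL,cv2.CHAIN_APPROX_NONE)[0]:
        if cv2.contourArea(c)<amin: continue
        w=np.array([ray(s,T,*p[0],z)[:2] for p in c],np.float32)*1000
        M=cv2.moments(w.reshape(-1,1,2));r=cv2.minAreaRect(w)
        cen=np.array([M['m10'],M['m01']])/M['m00']
        pc=c[:,0].mean(0).round()
        out.append((pc,cen.round(1),np.round(r[1],1),round(r[2],1),round(M['m00'])))
    return out
E
python3 - <<'E'
import pickle,numpy as np;from h import *
s=pickle.load(open('top.pkl','rb'));T=s['T']
for b in blobs(s,T,.044,(245,135,385,230)): print(*b)
def P(u,v):
    z=s['range_z'][v,u];return (T@np.array([(u-s['cx'])/s['fx']*z,(v-s['cy'])/s['fy']*z,z,1]))[:3].round(3)
for u,v in [(336,158),(334,199),(290,213),(265,197),(250,40),(330,100),(380,115),(360,60),(398,100),(390,60),(420,85),(480,120),(500,190),(410,240)]: print(u,v,P(u,v))
E
```

```text
[289. 213.] [371.5 430.4] [35.2 35.3] 89.7 1025
[334. 198.] [397.1 350. ] [25.1 25.3] 44.7 627
[264. 198.] [403.  473.7] [30.7 25.8] 12.5 358
[315. 178.] [432.9 384.6] [33.5 30.5] 15.6 582
[354. 179.] [431.9 314. ] [11.4 36.9] 44.8 401
[334. 159.] [467.4 349.3] [28.6 29. ] 89.8 579
336 158 [0.47  0.347 0.043]
334 199 [0.396 0.351 0.045]
290 213 [0.372 0.428 0.045]
265 197 [0.404 0.476 0.011]
250 40 [0.68  0.499 0.066]
330 100 [0.59  0.355 0.004]
380 115 [0.557 0.263 0.017]
360 60 [0.632 0.305 0.092]
398 100 [0.54  0.253 0.157]
390 60 [0.577 0.275 0.226]
420 85 [0.57  0.214 0.141]
480 120 [ 0.552  0.068 -0.003]
500 190 [ 0.52  -0.266 -0.783]
410 240 [ 0.325  0.201 -0.042]
```

Keypad centre is about (0.432, 0.350), and the 50 mm key spacing and heights check out. Next I check obstacles on the way with the scene camera.

```bash
python3 - <<'E'
from bench import robot
import cv2,pickle,numpy as np
s=robot.snapshot('scene');cv2.imwrite('pics/scene.png',s['color'][...,::-1])
H={}
for s in (s,pickle.load(open('top.pkl','rb'))):
    v,u=np.mgrid[:400,:640];z=s['range_z'];k=z>0
    p=np.stack([(u-s['cx'])/s['fx']*z,(v-s['cy'])/s['fy']*z,z],-1)[k]@s['T'][:3,:3].T+s['T'][:3,3]
    for a in p[(p[:,2]>-.3)]:
        key=(int(np.floor(a[0]/.05)),int(np.floor(a[1]/.05)));H[key]=max(H.get(key,-9),a[2])
print('x\\y(cm)',[5*j for j in range(11,-13,-1)])
for i in range(15,1,-1): print(5*i,' '.join('%4d'%(H[i,j]*1000) if (i,j) in H else '   .' for j in range(11,-13,-1)))
E
```

```text
x\y(cm) [55, 50, 45, 40, 35, 30, 25, 20, 15, 10, 5, 0, -5, -10, -15, -20, -25, -30, -35, -40, -45, -50, -55, -60]
75  195  196  195  241  243  242  243  243  243  243  241    .    .  156  195    0  170  163   -2    .    .    .    .    .
70  196  196  196   67  242  242  243  243  243  242  243  243  241  222  138    0  188  190   -5    .    .    .    .    .
65   70   71   70   68    4  243  243  244  243  243  243  243  241   71    3    4  190  208    . -193    .    .    .    .
60   68   69   69   68    5  243  243  243  244  243  243  119    3    5    4    6  159  219  220 -198    .    .    .  158
55   42   38   18   16   12    8  244  244  243  103   81   84   83    2    3    5  149  162  223  224  218  206  192  160
50    7    6    7    9   28   27  243  239    3    4   85   85   85    3    3    0   -1   69  158  160  158  160  160    0
45    7    7    8   28   47   46   28    7    4    4    3   85   84    1    .    .    .   -1    0   50  149  148    0    .
40   30    8   22   40   48   47   44    7    8    3    3    3    .    .    .    .    .   -1    0    0    0    .    .    .
35    7    8   22   47   47   47   22    8    8    3   -3    .    .    .    .    .    .    .   -1 -187    .    .    .    .
30   74   70    8    8    8    8    8    9    0    .    .    .    .    .    .    .    .    .    . -208    .    .    .    .
25   75   76    7    8    8    7    2  -40    .    .    .    .    .    .    .    .    .    .    . -255  -25    .    .    .
20   12   74    7    7    5  -38    .    .    .    .  417  380  313    .    .    .    .    .    .    .   -5 -144    .    .
15   22   23   23   21   15   -1  -37 -157    .  387  472    .    .    .    .    .    .    .    .    .    . -141    .    .
10    3    1  -40    .    .    .    . -287    3  403  421  303  202    1    .    .    .    .    .    .    .    .    .    .
```

View pics/scene.png

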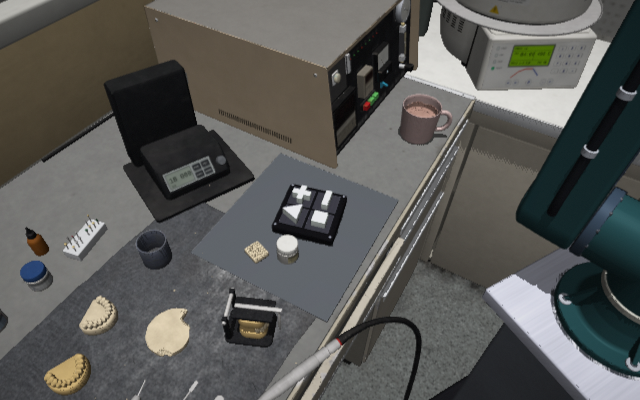

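The scene view shows the route is clear: the furnace (243 mm high) has its near corner at about (335,160), next to the keypad at (310,212), and the mug stays outside the chord. I'll go over the keypad with the fingers shut and the hand's long axis parallel to the furnace's side.

Emit:
arm_command(targets=[0,0,-6,28,-37,0,1,0,0,-12,56,-74,0,1,0,0,-18,84,-112,0,1,0,0,-24,112,-149,0,1,0,0,-30,140,-186,0,1,0,0,-36,168,-224,0,1,0,0,-42,196,-261,0,1,0,0,-48,224,-298,0,1,0,0,-54,252,-336,0,1,0,0,-60,280,-373,0,1,0,0,-66,308,-410,0,1,0,0,-72,336,-448,0,1,0,0,-78,364,-485,0,1,0,0,-84,392,-522,0,1,0,0,-90,420,-560,0,1,0,0,-96,448,-597,0,1,0,0,-102,476,-634,0,1,0,0,-108,504,-672,0,1,0,0,-113,532,-709,0,1,0,0,-113,532,-709,0,1])

```text
time: 2.1
tool_pos: [0.4321, 0.3524, 0.2024]
ee_rot: [-3.138, -0.002, 2.366]
wrist_force: [-0.4, -0.2, -1.0]
width: 0.0004
finger_force: 0.0
```

```bash
python3 - <<'E'
from bench import robot
import cv2,pickle,numpy as np
o=robot.get_obs();print(o['time'],o['tool_pos'],o['ee_rot'],o['width'],o['wrist_force'],o['joint_positions'])
s=robot.snapshot('wrist');s['pos']=o['tool_pos'];s['rot']=o['ee_rot'];pickle.dump(s,open('w1.pkl','wb'))
cv2.imwrite('pics/w1.png',s['color'][...,::-1]);print(s['T_tool_cam'])
E
```

```text
2.1 [0.43210514 0.35239005 0.20235655] [-3.13823823e+00 -2.18128980e-03  2.36588193e+00] 0.0003667976733707543 [-0.39072506 -0.16117278 -1.01042321] [ 5.81548763e-01  1.07547832e-01  1.35480992e+00  1.42985989e-03
  1.68297529e+00 -2.13383095e-01]
[[-4.00333964e-04 -9.56992852e-01 -2.90111221e-01  8.43561604e-02]
 [ 9.99999912e-01 -4.20234522e-04  6.29932757e-06  2.34638801e-05]
 [-1.27943162e-04 -2.90111193e-01  9.56992936e-01 -1.80003719e-01]
 [ 0.00000000e+00  0.00000000e+00  0.00000000e+00  1.00000000e+00]]
```

View pics/w1.png

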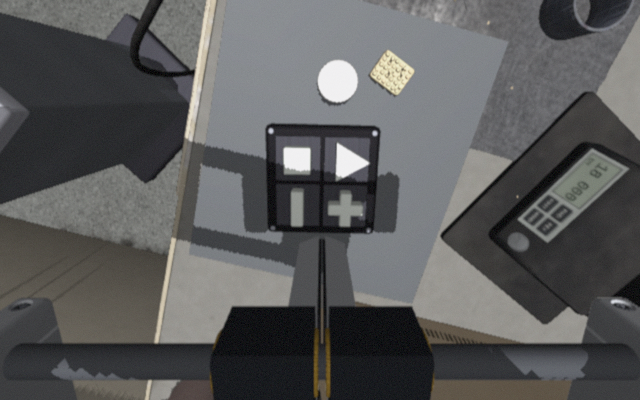

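The wrist view shows the square (297,160), triangle (352,162), bar (297,208) and cross (346,209), with shadow on the lower two. The jar (337,81) and tray (392,72) are clear of the hand.

```bash
python3 - <<'E'
import pickle,numpy as np;from h import *
from scipy.spatial.transform import Rotation as R
s=pickle.load(open('w1.pkl','rb'));B=np.eye(4);B[:3,:3]=R.from_euler('xyz',s['rot']).as_matrix();B[:3,3]=s['pos'];T=B@s['T_tool_cam']
bl=blobs(s,T,.044,(262,122,382,235),120,150)
for b in bl:
    c=np.r_[b[1]/1000,.044]; print(*b,'tool mm',(B[:3,:3].T@(c-s['pos'])*1000).round(1))
print(s['color'][160,297],s['color'][209,346],s['color'][190,310])
E
```

```text
[345. 210.] [469.  349.5] [29.7 30.8] 89.6 550 tool mm [-28.7  24.3 158.2]
[297. 208.] [433.  314.7] [11.4 35.8] 44.6 384 tool mm [-27.4 -25.8 158.4]
[297. 160.] [397.9 350.7] [26.7 26.9] 45.0 676 tool mm [ 22.9 -24.6 158.5]
[347. 162.] [434.5 385.3] [37.9 32.1] 14.1 667 tool mm [ 21.   25.7 158.3]
[241 242 241] [147 151 146] [45 43 48]
```

Emit:
arm_command(targets=[0,0,0,-28,24,40,1,0,0,0,-28,24,80,1,0,0,0,-28,24,120,1,0,0,0,-28,24,145,1,0,0,0,-28,24,145,1,0,0,0,-28,24,145,1])

```text
time: 2.75
tool_pos: [0.4692, 0.3447, 0.0612]
ee_rot: [-3.141, 0.0, 2.359]
wrist_force: [0.3, -0.0, 0.5]
width: 0.0006
finger_force: 0.0
```

```bash
python3 - <<'E'
from bench import robot
import cv2
o=robot.get_obs();print(o['time'],o['tool_pos'],o['wrist_force'])
s=robot.snapshot('scene');cv2.imwrite('pics/s2.png',cv2.resize(s['color'][130:300,200:440,::-1],None,fx=3,fy=3))
E
```

```text
2.75 [0.46921357 0.34468502 0.06117577] [ 0.31668681 -0.0064335   0.49307504]
```

View pics/s2.png

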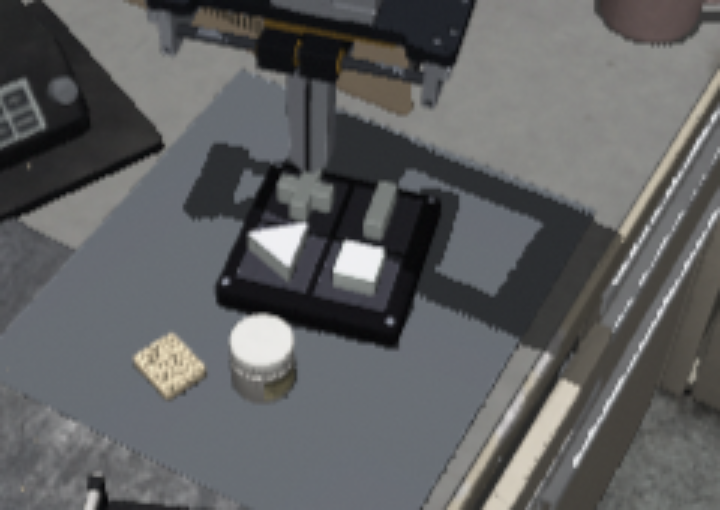

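The fingers are above the cross (crop around (305,185)), about 4 mm off in tool x. I'll correct for that and press gently.

Emit:
arm_command(targets=[0,0,0,4,2,5,1,0,0,0,4,2,12,1,0,0,0,4,2,15,1,0,0,0,4,2,18,1,0,0,0,4,2,20,1,0,0,0,4,2,22,1,0,0,0,4,2,23,1,0,0,0,4,2,23,1])

```text
time: 3.6
tool_pos: [0.4677, 0.35, 0.0383]
ee_rot: [3.141, -0.0, 2.36]
wrist_force: [-2.4, -0.3, 5.2]
width: 0.0001
finger_force: 2.8
```

Emit:
arm_command(targets=[0,0,0,0,0,1,1,0,0,0,0,0,2,1,0,0,0,0,0,2,1])

```text
time: 3.9
tool_pos: [0.4677, 0.3501, 0.0381]
ee_rot: [3.141, 0.0, 2.36]
wrist_force: [-4.3, -2.3, 12.5]
width: 0.0004
finger_force: 6.3
```

The cross bottomed out (12.5 N with no further travel). I'll lift and move over the bar.

Emit:
arm_command(targets=[0,0,0,0,0,-10,1,0,0,0,0,0,-26,1,0,0,0,0,0,-26,1,0,0,0,0,-25,-26,1,0,0,0,0,-50,-26,1,0,0,0,0,-50,-26,1,0,0,0,0,-50,-26,1])

```text
time: 4.6
tool_pos: [0.4326, 0.3144, 0.0609]
ee_rot: [3.141, 0.0, 2.36]
wrist_force: [-0.1, -0.1, 0.3]
width: 0.0002
finger_force: 0.0
```

```bash
python3 - <<'E'
from bench import robot
import cv2
s=robot.snapshot('scene');cv2.imwrite('pics/s3.png',cv2.resize(s['color'][130:300,200:440,::-1],None,fx=3,fy=3))
E
```

```text
(no output)
```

View pics/s3.png

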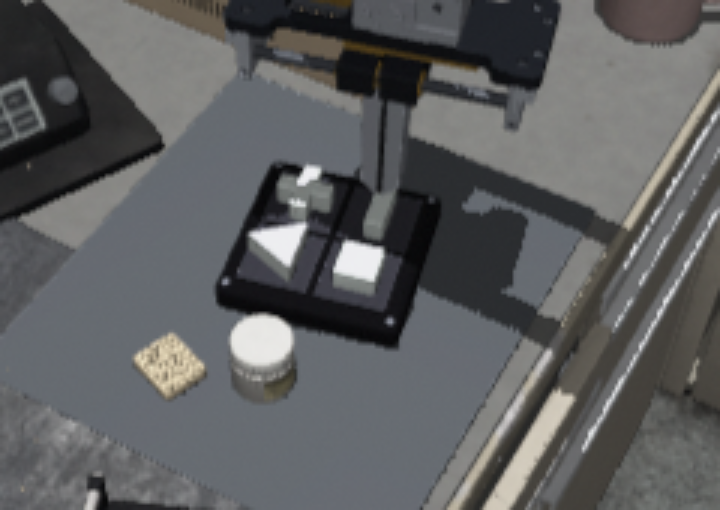

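The cross key is up again (305,190) and the fingers are above the bar (380,205); nothing else has been disturbed. Pressing the bar.

Emit:
arm_command(targets=[0,0,0,0,0,10,1,0,0,0,0,0,15,1,0,0,0,0,0,18,1,0,0,0,0,0,21,1,0,0,0,0,0,23,1,0,0,0,0,0,25,1,0,0,0,0,0,25,1,0,0,0,0,0,25,1])

```text
time: 5.45
tool_pos: [0.4325, 0.3145, 0.0382]
ee_rot: [3.141, 0.0, 2.36]
wrist_force: [-3.3, -1.6, 9.1]
width: 0.0007
finger_force: 4.6
```

Emit:
arm_command(targets=[0,0,0,0,0,-10,1,0,0,0,0,0,-25,1,0,0,0,0,0,-25,1,0,0,0,25,25,-25,1,0,0,0,49,50,-25,1,0,0,0,49,50,-25,1,0,0,0,49,50,-25,1])

```text
time: 6.15
tool_pos: [0.4324, 0.3843, 0.0603]
ee_rot: [-3.14, 0.0, 2.361]
wrist_force: [0.5, -0.6, -1.0]
width: 0.0003
finger_force: 0.0
```

```bash
python3 - <<'E'
from bench import robot
import cv2
s=robot.snapshot('scene');cv2.imwrite('pics/s4.png',cv2.resize(s['color'][130:300,200:440,::-1],None,fx=3,fy=3))
E
```

```text
(no output)
```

View pics/s4.png

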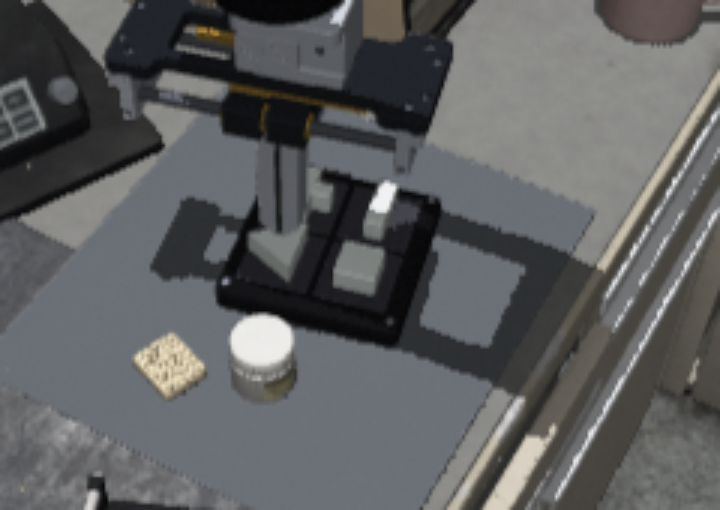

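The bar key is up again (380,210) and the fingers are over the triangle (280,240). Pressing it.

Emit:
arm_command(targets=[0,0,0,0,0,10,1,0,0,0,0,0,15,1,0,0,0,0,0,18,1,0,0,0,0,0,21,1,0,0,0,0,0,23,1,0,0,0,0,0,25,1,0,0,0,0,0,25,1,0,0,0,0,0,25,1])

```text
time: 7.0
tool_pos: [0.4329, 0.3838, 0.0382]
ee_rot: [-3.141, 0.001, 2.36]
wrist_force: [-3.5, -4.8, 8.9]
width: 0.0006
finger_force: 4.6
```

The triangle bottomed out like the others (38.2 mm, 8.9 N). Retracting.

Emit:
arm_command(targets=[0,0,0,0,0,-10,1,0,0,0,0,0,-30,1,0,0,0,0,0,-70,1,0,0,0,0,0,-110,1,0,0,0,0,0,-150,1,0,0,0,0,0,-150,1,0,0,0,0,0,-150,1,0,0,0,0,0,-150,1])

```text
time: 7.8
tool_pos: [0.4323, 0.3841, 0.1846]
ee_rot: [-3.139, -0.001, 2.36]
wrist_force: [-0.3, 1.0, -0.8]
width: 0.0002
finger_force: 0.0
```

```bash
python3 - <<'E'
from bench import robot
import cv2
s=robot.snapshot('scene');cv2.imwrite('pics/s5.png',cv2.resize(s['color'][130:300,200:440,::-1],None,fx=3,fy=3))
o=robot.get_obs();print(o['tool_pos'],o['wrist_force'],abs(o['qvel']).max())
E
```

```text
[0.43210943 0.38396347 0.18406525] [ 0.33484243 -1.08587082  0.97621435] 0.004378407007152885
```

View pics/s5.png

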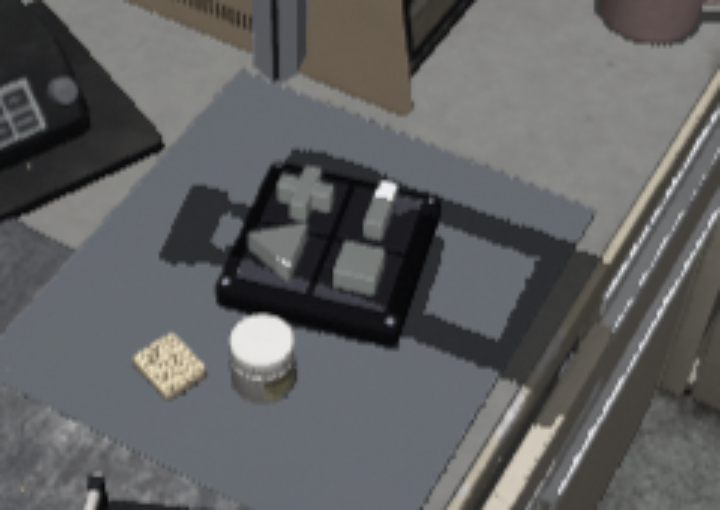

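All four keys are up, and the jar (262,355) and tray (170,365) have not moved. The arm is clear, so I'm handing in.

```bash
python3 -c "
from bench import robot
print(robot.close_job())"
```

```text
the job is handed in; nothing more can be done
None
```

I pressed cross, bar and triangle in that order, each fully down and back up before the next, without pressing the square key or moving the jar or tray, and handed the job in at about 8 s; no verdict was returned.

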